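Reset a tripped switch

ROBOT

A 7-joint arm with a two-finger parallel gripper is mounted at the origin on a cart in front of the work surface, level with it; the furniture and walls round the work are solid. World frame = base frame: x ahead of the robot, y to its left, z up, the work surface at z = 0. Lengths are in m, angles in degrees, forces in N, time in s.
With the tool pointing down it reaches from about 0.425 to 0.875 m from the base axis. Payload 4.7 kg.
Tool frame: the origin (TCP) lies at the very end of the fingers, on their centre line; the grasp point (between the pads) lies env.grip_point_offset behind it (env.grip_point_offset is the distance from the TCP to the grasp point, in m); z points along the fingers, y is the direction in which the jaws open and shut (so a half turn about z gives the same grasp; the last joint's range is limited). The gripper opens to 87 mm and grips with 3 to 60 N. Pads are 19 mm wide; open, the fingers measure 117 mm over their backs; the gripper's body (75 mm by 190 mm) begins 51 mm behind the grasp point.
Start: joints at [76.553, 18.392, -4.016, 83.108, 1.295, 78.541, -3.26], TCP at [0.16, -0.63, 0.223] pointing down, gripper open.
Joint ranges: [-163.93, 163.93], [-17.29, 119.83], [-79.2, 71.16], [3.27, 140.29], [-89.18, 269.18], [5.43, 117.66], [-154.24, 154.24]. Speed limits (degrees/s): [147.25, 147.25, 180, 180, 180, 180, 180].

INTERFACE

Orientations are given as [roll, pitch, yaw] about the fixed x, y, z axes, in that order (R = Rz(yaw) Ry(pitch) Rx(roll)).
In Python, from cell import env gives the robot as it stands.
- The arm moves only by the tool send_rows, never from a script. Its argument "plan" is a list of rows, each a list of 7 numbers: the finger opening in mm, from 0 to 87, then the shift along the tool's x, y, z in mm, then the turn, a rotation vector about the tool's x, y, z in rad. A call has 1 to 12 rows; each row shifts and turns the commanded pose from where the row before left it, along the tool's axes as they then stand; what a row does not reach is not made up. A row lasts 1/10 s, in which the tool goes at most 50 mm and 8.59 degrees, less where a joint would pass 70% of its speed; a pose out of reach is approached as far as the arm can. A call is refused whole if a number of a shift passes 50 or a number of a turn 0.15, either way. A call with a gripper value outside its range is refused whole. The fingers move at their own pace and stop on an object; "grip_force" is the grip in N (left out, the last holds). Time passes only in rows, so rows that do not move let the fingers close. It gives the time, the measured TCP pose, the force and the opening at its end, in the units of the state.
- env.get_obs(): the state, without advancing time (a new reading comes with each control period).
- env.read_camera(name): name is "scene" or "top" or "wrist"; returns the picture (400x640x3 uint8, red, green, blue); there is no depth.
- env.get_calibration(name): a dict with "fx", "fy", "cx", "cy" (pixels), "extrinsics" (4x4, takes a point from camera to world coordinates). Camera axes: x right, y down, z forward; pixel columns grow to the right and rows downward; lengths in m; the calibration is good to about 2 mm. The wrist camera is an equidistant fisheye: a pixel r from the principal point sees the ray r / f radians off the axis. A picture is of the moment at which its call begins: read the wrist's pose just before it. get_calibration takes no time and is no camera call; for the wrist camera it gives the pose at the moment of the call.
- env.sign_off(): hands the job in, once; it reports no verdict.
Trained networks look in the newest picture that a camera, given by its name, has taken for a name from the list of things; names that differ only in an ending like _2 or _b are one class to them, and where a whole thing is asked for, a point or a joint stands for the part that bears it (a point fixed in the world has none). Each returns a list of dicts, best first, with "confidence" (0 to 1); they miss things now and then, are a little off and sometimes report something else, mostly with a low value. They report only what shows in the picture. A call takes as long as a camera call.
- env.regions_of(camera, query): "region" (400x640 bool, what is visible of it) and "rect" ([left, top, right, bottom] in pixels, round what is visible of it).
The state is a dict: "time_s": time; "qpos": joint angles; "joint_velocities": joint speeds; "effort": joint torques, N m; "tool_pos": TCP position; "tool_rot": TCP orientation; "force": force on the tool from outside, world axes, zero at the start; "wrist_torque": the same for the moment, N m; "grip_width": finger opening in m.
Only numpy, scipy, OpenCV 4.12 (cv2) and the standard library are available. Lean on these libraries where they do the work, as an engineer would, in place of code of your own. Each camera call takes 0.05 s, during which the arm holds its last target. There are 200 camera calls.

TASK

One of the two trip switches on the hob cover has tripped: its red lever stands upright instead of leaning to the green on side like its neighbour's. Reset it: push the lever to the red off side, through the stiff catch until it comes up against the solid stop, then throw it back over fully to the green on side and let go. Go by feel and keep the push under 18 N (never press, pull or squeeze the lever harder), and leave the neighbouring switch and everything else where it is.

Things in the scene. Friction and masses are not known exactly. Their poses are not given: they have to be found in the camera images.
- switch_a: the tripped switch: fixed grey box 150 mm (x) by 84 mm (y), top at 77 mm. Origin: centre of its underside, 6 mm above the work surface (on the steel hob cover); z up. Its -x end, towards the robot, is the off side (red stripe), its +x end the on side (green stripe). The lever axis runs along y, 60 mm above the origin; the lever comes out through the middle of the top
- switch_a_lever (a joint): lever shaft angle, rad: about 0 upright (tripped), negative to off (-x), positive to on (+x, stop at 0.75). Stays where left (1.5 N at the bar moves it). Until reset, blocked on the way to on. Off: first the reset catch (7 N at the bar, 12 mm of travel), then at once the solid stop, which resets it. The stop lies unseen, anywhere from -0.20 to -0.74: 12 to 15 N tells it from the catch
- switch_a_grip: polished handle on that shaft: steel stem 7x12 mm with a red crossbar at its end, 20 mm thick, 48 mm long along y, centre 85 mm from the lever axis. Origin on the lever axis; its z runs along the stem. Sprung on the shaft: against a stop it gives, about 3.9 N per mm at the bar. Keep any force on it below 18 N (damaged at 21 N)
- switch_a_bar (a point): centre of the tripped switch's red crossbar (bar along y, 20 mm thick); 151 mm above the work surface when the lever is upright
- switch_b: the neighbouring trip switch, an identical fixed box, which is on and stays on; same origin and axes
- switch_b_lever (a joint): angle of the neighbour's lever shaft, rad; at about 0.73 (on), to be left so
- timer: white kitchen timer, 68 mm across, 50 mm high, loose; origin at the centre of its underside; leave alone
- scourer: blue scouring pad 68x100x12 mm, lying loose; origin at the centre of its underside; leave alone
- pepper_mill: wooden pepper mill, 58 mm across, 160 mm high, loose, standing behind; origin at the centre of its underside; leave alone
- spice_green: spice jar with red cap and green label, 45 mm across, 106 mm high, loose, standing behind; origin at the centre of its underside; leave alone
- label_tape: roll of tape in a small steel dispenser, 109x47x77 mm, loose; origin at the centre of its underside; leave alone

How it is judged:
By the outcome, as a careful person would: the job done as asked, in the order asked, and still so for the second after the job is handed in, with the robot touching nothing.
It also fails if it takes over 58 s, if anything falls off the work surface, if the arm or the gripper's body presses on something with over 40 N, if the wrist force passes 120 N, or if a joint passes its speed limit or range.

## Working session

There is one attempt and no reset: what is moved stays moved. The work goes in short steps, Python scripts to look and compute and a tool call to move; the robot and the scene stay as the last step left them, time stands still between calls to the robot, and variables do not carry over. Pictures are saved under pics/ and viewed, about 8 in all and at most 12, crops included, and the job is handed in when it is done.

Besides the shell and the picture viewer there is one more tool, called after "Call:" as name([rows], argument=value, ...), one row to a line, values as JSON. send_rows: Moves the arm, as the interface text tells. Its arguments: {"type":"object","properties":{"plan":{"type":"array"},"grip_force":{"type":"number"}},"required":["plan"]}

```bash
mkdir -p pics; ls
python3 - <<'E'
from cell import env
import cv2,numpy as np
o=env.get_obs();print({k:np.round(v,3) for k,v in o.items()},env.grip_point_offset)
for c in("scene","top"):
    im=env.read_camera(c);cv2.imwrite(f"pics/{c}0.png",im[:,:,::-1])
    k=env.get_calibration(c);print(c,k["fx"],k["fy"],k["cx"],k["cy"],np.round(k["extrinsics"],4).tolist())
    for q in("switch_a","switch_a_grip","switch_a_bar"):
        for r in env.regions_of(c,q):
            ys,xs=np.nonzero(r["region"]);print(q,r["confidence"],r["rect"],xs.mean(),ys.mean(),len(xs))
E
```

```text
pics
{'time_s': np.float64(0.0), 'qpos': array([76.553, 18.44 , -4.015, 83.176,  1.294, 78.542, -3.259]), 'joint_velocities': array([ 0.002, -0.032, -0.044,  0.098, -0.059,  0.12 ,  0.023]), 'effort': array([ 0.0000e+00, -4.9128e+01, -4.0400e-01, -3.1252e+01, -6.4000e-02,
        4.4000e-02,  0.0000e+00]), 'tool_pos': array([ 0.16 , -0.629,  0.221]), 'tool_rot': array([-1.79887e+02,  5.00000e-03,  1.42570e+01]), 'force': array([ 0.   ,  0.013, -0.274]), 'wrist_torque': array([0.025, 0.024, 0.027]), 'grip_width': np.float64(0.087)} 0.0187
scene 402.56324470106046 402.56324470106046 317.16245214070784 196.57901033760143 [[0.9624, -0.1782, 0.2052, 0.3528], [-0.2713, -0.6724, 0.6886, -0.6543], [0.0153, -0.7184, -0.6955, 0.8394], [0.0, 0.0, 0.0, 1.0]]
switch_a 0.9 [272.9, 239.0, 352.1, 304.9] 311.2160125588697 276.34756671899527 3185
switch_a 0.7 [272.4, 156.4, 334.2, 207.3] 300.90637450199205 185.46762948207171 2008
switch_a 0.53 [304.3, 242.4, 316.7, 266.3] 310.2121212121212 251.94444444444446 198
switch_a_grip 0.6 [304.9, 243.4, 313.8, 268.2] 310.4943820224719 252.52808988764045 178
switch_a_bar 0.7 [306.2, 241.7, 312.1, 268.5] 310.509900990099 252.12376237623764 202
switch_a_bar 0.54 [398.5, 220.2, 428.0, 270.1] 412.34134615384613 244.8096153846154 1040
top 478.78374189979303 478.78374189979303 313.7061637137513 201.83447230649514 [[0.0197, -0.9957, 0.0908, 0.4408], [-0.9997, -0.0186, 0.0133, 0.0745], [-0.0116, -0.091, -0.9958, 1.2129], [0.0, 0.0, 0.0, 1.0]]
switch_a 0.66 [377.1, 190.3, 429.0, 260.1] 403.02727637384675 224.32972322503008 2493
switch_a 0.65 [254.2, 163.7, 294.1, 233.1] 273.26202749140896 201.3221649484536 2328
switch_a_grip 0.65 [403.6, 223.7, 419.2, 229.8] 409.8636363636364 223.9090909090909 154
switch_a_bar 0.6 [398.7, 217.0, 417.6, 228.1] 409.7074829931973 224.31972789115648 147
```

```bash
cd pics; python3 -c "
import cv2,numpy as np
cv2.imwrite('both0.png',np.vstack([cv2.imread('scene0.png'),cv2.imread('top0.png')])[:, :])
cv2.imwrite('both0.png',cv2.resize(cv2.imread('both0.png'),(480,600),interpolation=cv2.INTER_AREA))"
```

```text
(no output)
```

View pics/top0.png

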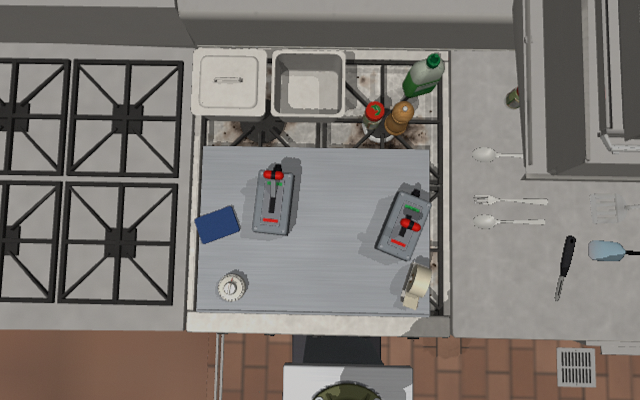

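View pics/scene0.png

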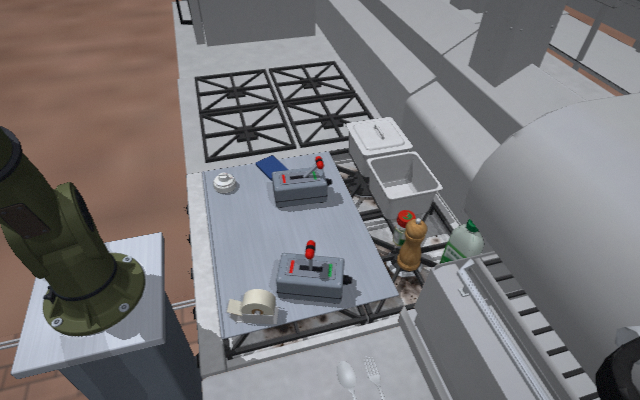

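The top view shows the tripped switch at right: bar near (410,224), red stripe (398,243), green (411,210). The neighbour is at (273,200), leaning to on. The tape roll is at (416,285), and the mill and jar are at (400,118) and (375,112).

```bash
cat > h.py <<'E'
from cell import env
import numpy as np,cv2
from scipy.spatial.transform import Rotation as R
def onplane(c,u,v,z):
    k=env.get_calibration(c);E=np.array(k["extrinsics"]);d=E[:3,:3]@[(u-k["cx"])/k["fx"],(v-k["cy"])/k["fy"],1]
    return E[:3,3]+d*(z-E[2,3])/d[2]
E
python3 - <<'E'
from h import *
im=cv2.imread("pics/top0.png");b,g,r=[im[:,:,i].astype(int) for i in range(3)]
def blobs(m,box):
    n,l,s,c=cv2.connectedComponentsWithStats(m.astype(np.uint8));
    return [(np.round(c[i],1).tolist(),s[i].tolist()) for i in range(1,n) if s[i,4]>8 and box[0]<c[i][0]<box[1] and box[2]<c[i][1]<box[3]]
B=(375,432,185,262)
red=blobs((r>140)&(g<80)&(b<80),B);gr=blobs((g>r+30)&(g>b+20),B);print(red,gr)
im=cv2.imread("pics/scene0.png");b,g,r=[im[:,:,i].astype(int) for i in range(3)]
B=(270,355,235,305)
red2=blobs((r>120)&(g<80)&(b<80),B);gr2=blobs((g>r+30)&(g>b+20),B);print(red2,gr2)
for c,L,z in (("top",red+gr,0.083),("scene",red2+gr2,0.083)):
    for p,_ in L: print(c,p,onplane(c,*p,z).round(4),"z.151",onplane(c,*p,.151).round(4))
for q in("timer","scourer","pepper_mill","spice_green","label_tape"):
    for x in env.regions_of("top",q)[:1]:
        l,t,rr,bb=x["rect"];print(q,x["confidence"],onplane("top",(l+rr)/2,(t+bb)/2,.08).round(3))
E
```

```text
[([404.7, 222.7], [401, 219, 8, 8, 47]), ([415.8, 227.2], [412, 224, 8, 7, 44]), ([397.9, 242.4], [391, 239, 15, 8, 47])] [([411.5, 207.7], [405, 204, 15, 8, 50])]
[([310.7, 242.5], [307, 240, 8, 6, 32]), ([309.0, 252.7], [305, 249, 9, 9, 64]), ([291.3, 266.2], [289, 260, 5, 13, 36])] [([329.8, 270.1], [328, 264, 5, 13, 45])]
top [404.7, 222.7] [ 0.4985 -0.1257  0.083 ] z.151 [ 0.495  -0.1137  0.151 ]
top [415.8, 227.2] [ 0.4884 -0.1518  0.083 ] z.151 [ 0.4855 -0.1382  0.151 ]
top [397.9, 242.4] [ 0.4519 -0.1099  0.083 ] z.151 [ 0.4513 -0.0988  0.151 ]
top [411.5, 207.7] [ 0.5342 -0.1417  0.083 ] z.151 [ 0.5286 -0.1286  0.151 ]
scene [310.7, 242.5] [ 0.5176 -0.0549  0.083 ] z.151 [ 0.5028 -0.1087  0.151 ]
scene [309.0, 252.7] [ 0.5057 -0.0837  0.083 ] z.151 [ 0.492 -0.135  0.151]
scene [291.3, 266.2] [ 0.4566 -0.1107  0.083 ] z.151 [ 0.4473 -0.1596  0.151 ]
scene [329.8, 270.1] [ 0.5386 -0.1441  0.083 ] z.151 [ 0.5219 -0.1899  0.151 ]
scourer 0.66 [0.487 0.323 0.08 ]
pepper_mill 0.9 [ 0.751 -0.112  0.08 ]
spice_green 0.84 [ 0.758 -0.052  0.08 ]
label_tape 0.61 [ 0.351 -0.156  0.08 ]
```

```bash
cat >> h.py <<'E'
from scipy.spatial.transform import Slerp
def pose(): 
    o=env.get_obs();return np.array(o["tool_pos"]),R.from_euler("xyz",o["tool_rot"],degrees=True)
def rows(p0,r0,p1,r1,n,op):
    "rows in tool axes from pose 0 to pose 1"
    out=[];P,Q=np.array(p0,float),r0;S=Slerp([0,1],R.concatenate([r0,r1]))
    for i in range(1,n+1):
        t=i/n;d=Q.inv().apply((np.array(p0)+(np.array(p1)-p0)*t-P)*1000).round(1);w=(Q.inv()*S(t)).as_rotvec().round(3)
        out.append([op,*d.tolist(),*w.tolist()]);P=P+Q.apply(d)/1000;Q=Q*R.from_rotvec(w)
    return out,P,Q.as_euler("xyz",degrees=True)
E
python3 - <<'E'
from h import *
a,P,Q=rows([.16,-.63,.223],R.from_euler("xyz",[180,0,14.27],degrees=True),[.494,-.125,.26],R.from_euler("xyz",[180,0,68.5],degrees=True),16,40)
for x in a:print(x)
print(P,Q)
E
```

```text
[40, 28.0, -25.4, -2.3, 0.0, 0.0, -0.059]
[40, 29.5, -23.8, -2.3, -0.0, 0.0, -0.059]
[40, 30.8, -22.0, -2.3, -0.0, 0.0, -0.059]
[40, 32.0, -20.1, -2.4, -0.0, 0.0, -0.06]
[40, 33.2, -18.1, -2.3, -0.0, 0.0, -0.059]
[40, 34.3, -16.2, -2.3, -0.0, 0.0, -0.059]
[40, 35.1, -14.1, -2.3, -0.0, 0.0, -0.059]
[40, 35.8, -12.0, -2.3, -0.0, 0.0, -0.059]
[40, 36.6, -9.9, -2.3, -0.0, 0.0, -0.059]
[40, 37.0, -7.7, -2.3, -0.0, 0.0, -0.06]
[40, 37.5, -5.5, -2.3, -0.0, 0.0, -0.059]
[40, 37.7, -3.3, -2.4, -0.0, 0.0, -0.059]
[40, 37.8, -1.0, -2.3, -0.0, 0.0, -0.059]
[40, 37.8, 1.2, -2.3, -0.0, 0.0, -0.059]
[40, 37.7, 3.4, -2.3, -0.0, 0.0, -0.059]
[40, 37.4, 5.6, -2.3, -0.0, 0.0, -0.059]
[ 0.49396899 -0.12501102  0.26      ] [1.80000000e+02 1.27222187e-14 6.84718074e+01]
```

Call:
send_rows([
  [40,28,-25.4,-2.3,0,0,-0.059],
  [40,29.5,-23.8,-2.3,0,0,-0.059],
  [40,30.8,-22,-2.3,0,0,-0.059],
  [40,32,-20.1,-2.4,0,0,-0.06],
  [40,33.2,-18.1,-2.3,0,0,-0.059],
  [40,34.3,-16.2,-2.3,0,0,-0.059],
  [40,35.1,-14.1,-2.3,0,0,-0.059],
  [40,35.8,-12,-2.3,0,0,-0.059],
  [40,36.6,-9.9,-2.3,0,0,-0.059],
  [40,37,-7.7,-2.3,0,0,-0.06],
  [40,37.5,-5.5,-2.3,0,0,-0.059],
  [40,37.7,-3.3,-2.4,0,0,-0.059],
])

```text
time_s: 1.85
tool_pos: [0.4114, -0.2499, 0.2508]
tool_rot: [179.9, 0.0, 55.1]
force: [1.4, -0.9, -0.5]
grip_width: 0.0402
```

Call:
send_rows([
  [40,37.8,-1,-2.3,0,0,-0.059],
  [40,37.8,1.2,-2.3,0,0,-0.059],
  [40,37.7,3.4,-2.3,0,0,-0.059],
  [40,37.4,5.6,-2.3,0,0,-0.059],
  [40,0,0,0,0,0,0],
  [40,0,0,0,0,0,0],
  [40,0,0,0,0,0,0],
])

```text
time_s: 2.55
tool_pos: [0.4935, -0.1264, 0.2594]
tool_rot: [-180.0, 0.0, 68.3]
force: [-1.0, -0.4, 0.2]
grip_width: 0.0402
```

Run:
```python
from h import *
o=env.get_obs();print(o["time_s"],o["tool_pos"].round(4) if hasattr(o["tool_pos"],'round') else o["tool_pos"],o["tool_rot"],o["force"],o["qpos"])
im=env.read_camera("wrist");cv2.imwrite("pics/w1.png",im[:,:,::-1])
k=env.get_calibration("wrist");print({a:np.round(b,4).tolist() for a,b in k.items()})
for q in("switch_a_bar",):
    for r in env.regions_of("wrist",q): print(q,r["confidence"],r["rect"])
```

```text
2.55 [ 0.4935 -0.1264  0.2594] [-1.79981329e+02  4.90088007e-02  6.83383213e+01] [-0.99832863 -0.3612999   0.18360621] [ 46.07433184   1.85012343 -35.21816161  98.4565286    1.12840895
  80.06122704 -10.98674808]
{'fx': 309.7069, 'fy': 309.7069, 'cx': 321.7936, 'cy': 205.8265, 'extrinsics': [[0.9293, -0.354, -0.1054, 0.5216], [-0.3694, -0.8904, -0.2661, -0.0546], [0.0004, 0.2862, -0.9582, 0.4219], [0.0, 0.0, 0.0, 1.0]]}
switch_a_bar 0.97 [311.7, 179.3, 335.3, 227.3]
```

View pics/w1.png

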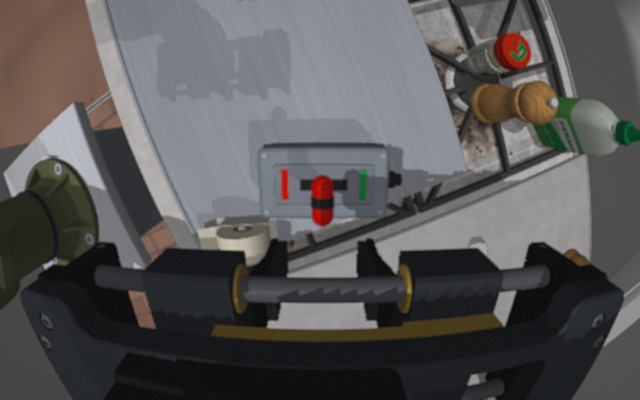

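The wrist view shows the bar at (322,202), upright, and the box's long side is parallel to the image rows, so the yaw is right.

Run:
```python
from h import *
k=env.get_calibration("wrist");E=np.array(k["extrinsics"])
im=cv2.imread("pics/w1.png").astype(int);m=(im[:,:,2]>120)&(im[:,:,1]<90)&(im[:,:,0]<90)
def ray(u,v,z):
    x=np.array([u-k["cx"],v-k["cy"]]);r=np.hypot(*x);t=r/k["fx"];d=E[:3,:3]@[*(x/max(r,1e-9)*np.sin(t)),np.cos(t)]
    return (E[:3,3]+d*(z-E[2,3])/d[2]).round(4)
n,l,s,c=cv2.connectedComponentsWithStats(m.astype(np.uint8))
for i in range(1,n):
    if s[i,4]>30:print(c[i].round(1),s[i],ray(*c[i],.151),ray(*c[i],.083))
a,b=ray(260,217,.083),ray(387,217,.083);print(a,b)
P=ray(323.5,203.3,.151);print("bar",P)
for u,v,z in((285,184,.083),(363,184,.083)):print(ray(u,v,z))
p,r=pose();print("in tool",r.inv().apply(P-p)*1000)
```

```text
[515.1  48.9] [502  32  29  36 613] [ 0.7286 -0.0502  0.151 ] [ 0.7806 -0.0491  0.083 ]
[284.1 184. ] [281 169   8  31 213] [ 0.4679 -0.0983  0.151 ] [ 0.4544 -0.1092  0.083 ]
[319.8 187.6] [312 177  17  22 313] [ 0.4965 -0.1133  0.151 ] [ 0.4902 -0.128   0.083 ]
[319.2 216.2] [312 209  16  18 209] [ 0.4859 -0.1382  0.151 ] [ 0.477  -0.1592  0.083 ]
[ 0.4121 -0.1347  0.083 ] [ 0.5504 -0.1897  0.083 ]
bar [ 0.4942 -0.1282  0.151 ]
[ 0.4554 -0.1096  0.083 ]
[ 0.537 -0.142  0.083]
in tool [ -1.1004374    1.27065146 108.41933385]
```

Call:
send_rows([
  [40,0,-2,25,0,0,0],
  [40,0,0,25,0,0,0],
  [40,0,0,25,0,0,0],
  [40,0,0,15,0,0,0],
  [40,0,0,15,0,0,0],
  [40,0,0,11,0,0,0],
  [40,0,0,0,0,0,0],
  [30,0,0,0,0,0,0],
  [30,0,0,0,0,0,0],
  [30,0,0,0,0,0,0],
], grip_force=3)

```text
time_s: 3.65
tool_pos: [0.4929, -0.1245, 0.1444]
tool_rot: [179.9, 0.0, 68.5]
force: [-0.3, 0.1, -0.1]
grip_width: 0.0309
```

Run:
```python
from h import *
o=env.get_obs();print({a:np.round(o[a],4) for a in("time_s","tool_pos","tool_rot","force","wrist_torque","qpos")})
cv2.imwrite("pics/w2.png",env.read_camera("wrist")[100:300,160:480,::-1].repeat(2,0).repeat(2,1))
```

```text
{'time_s': np.float64(3.65), 'tool_pos': array([ 0.4929, -0.1245,  0.1444]), 'tool_rot': array([1.799058e+02, 7.300000e-03, 6.845920e+01]), 'force': array([-0.2882,  0.1262, -0.0542]), 'wrist_torque': array([-0.0312, -0.0347,  0.0541]), 'qpos': array([ 45.0621,   6.4999, -35.7197, 107.7707,   4.1491,  66.9079,
       -13.6471])}
```

View pics/w2.png

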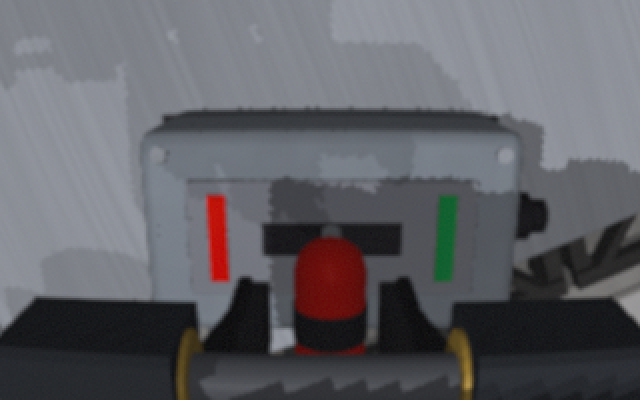

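The bar sits centred between the fingers with about 5 mm of play each side. I'll push to off in safe increments of less than the 12 mm catch travel.

Call:
send_rows([
  [30,0,-2,0,0,0,0],
  [30,0,-2,0,0,0,0],
  [30,0,-2,0,0,0,0],
  [30,0,-1,0,0,0,0],
  [30,0,0,0,0,0,0],
  [30,0,0,0,0,0,0],
])

```text
time_s: 4.3
tool_pos: [0.4859, -0.1219, 0.1437]
tool_rot: [180.0, 0.0, 68.5]
force: [0.9, 0.9, -0.2]
grip_width: 0.0302
```

Call:
send_rows([
  [30,0,-2,0,-0.025,0,0],
  [30,0,-2,0,-0.025,0,0],
  [30,0,-2,0,-0.025,0,0],
  [30,0,0,0,0,0,0],
  [30,0,0,0,0,0,0],
])

```text
time_s: 4.8
tool_pos: [0.4794, -0.1195, 0.1434]
tool_rot: [175.7, 0.1, 68.5]
force: [-0.3, 0.7, -0.7]
grip_width: 0.03
```

Call:
send_rows([
  [30,0,-2,0,-0.025,0,0],
  [30,0,-2,0,-0.025,0,0],
  [30,0,-2,0,-0.025,0,0],
  [30,0,0,0,0,0,0],
])

```text
time_s: 5.2
tool_pos: [0.4737, -0.1171, 0.1427]
tool_rot: [171.4, 0.1, 68.5]
force: [1.2, -0.2, -0.6]
grip_width: 0.03
```

Run:
```python
from h import *
o=env.get_obs();print({a:np.round(o[a],4) for a in("time_s","tool_pos","tool_rot","force","wrist_torque")})
cv2.imwrite("pics/w3.png",env.read_camera("wrist")[100:300,160:480,::-1].repeat(2,0).repeat(2,1))
```

```text
{'time_s': np.float64(5.2), 'tool_pos': array([ 0.4737, -0.1171,  0.1427]), 'tool_rot': array([1.713515e+02, 5.690000e-02, 6.846360e+01]), 'force': array([ 1.1974, -0.1599, -0.5879]), 'wrist_torque': array([0.0425, 0.0191, 0.0008])}
```

View pics/w3.png

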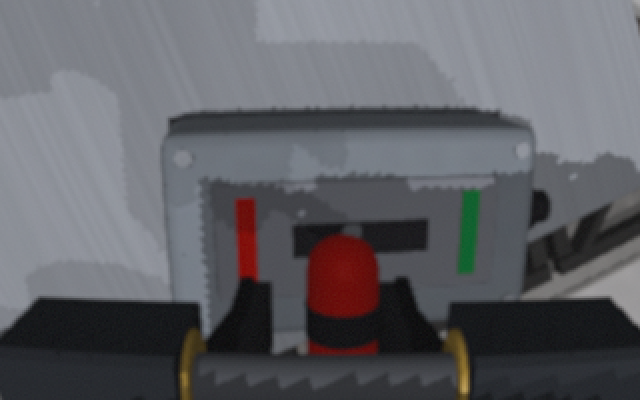

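The bar is against the +x finger and travelling with it. No catch yet, so I continue.

Call:
send_rows([
  [30,0,-2,0,-0.03,0,0],
  [30,0,-2,0,-0.03,0,0],
  [30,0,-2,0,-0.03,0,0],
  [30,0,0,0,0,0,0],
])

```text
time_s: 5.65
tool_pos: [0.4685, -0.1151, 0.1416]
tool_rot: [166.2, 0.0, 68.5]
force: [1.3, -0.4, -0.7]
grip_width: 0.0301
```

Call:
send_rows([
  [30,0,-2,0,-0.025,0,0],
  [30,0,-2,0,-0.025,0,0],
  [30,0,-2,0,-0.025,0,0],
  [30,0,0,0,0,0,0],
])

```text
time_s: 6.05
tool_pos: [0.4627, -0.1128, 0.1397]
tool_rot: [161.9, 0.0, 68.5]
force: [-0.1, 0.1, 0.2]
grip_width: 0.03
```

Call:
send_rows([
  [30,0,-2,0,-0.028,0,0],
  [30,0,-2,0,-0.028,0,0],
  [30,0,-2,0,-0.028,0,0],
  [30,0,0,0,0,0,0],
])

```text
time_s: 6.45
tool_pos: [0.4582, -0.1101, 0.1376]
tool_rot: [157.2, -0.0, 68.6]
force: [1.7, -1.3, 0.1]
grip_width: 0.0301
```

Call:
send_rows([
  [30,0,-2,0,-0.025,0,0],
  [30,0,-2,0,-0.025,0,0],
  [30,0,0,0,0,0,0],
])

```text
time_s: 6.75
tool_pos: [0.4607, -0.1091, 0.1347]
tool_rot: [155.1, 0.1, 68.7]
force: [0.6, 0.2, -0.3]
grip_width: 0.0301
```

The TCP went backwards with no force, so I'm probably near a joint limit. Checking.

Run:
```python
from h import *
o=env.get_obs();print({a:np.round(o[a],3) for a in("time_s","tool_pos","tool_rot","force","qpos")})
```

```text
{'time_s': np.float64(6.75), 'tool_pos': array([ 0.461, -0.109,  0.135]), 'tool_rot': array([1.5514e+02, 9.5000e-02, 6.8681e+01]), 'force': array([ 0.63 ,  0.221, -0.337]), 'qpos': array([ 15.519, -17.232,  -9.379, 133.39 ,   5.804,  39.755, -19.013])}
```

Joint 2 is at its limit because of the tilt. I'll take most of the tilt out again; a steep tool is reachable here.

Call:
send_rows([
  [30,0,0,0,0.08,0,0],
  [30,0,0,0,0.08,0,0],
  [30,0,0,0,0.08,0,0],
  [30,0,0,0,0.08,0,0],
  [30,0,0,0,0,0,0],
  [30,0,0,0,0,0,0],
])

```text
time_s: 7.35
tool_pos: [0.4606, -0.1118, 0.1351]
tool_rot: [173.4, 0.1, 68.3]
force: [0.1, -0.6, 1.1]
grip_width: 0.0299
```

Run:
```python
from h import *
o=env.get_obs();print({a:np.round(o[a],3) for a in("time_s","tool_pos","tool_rot","force","qpos")})
cv2.imwrite("pics/w4.png",env.read_camera("wrist")[100:300,160:480,::-1].repeat(2,0).repeat(2,1))
```

```text
{'time_s': np.float64(7.35), 'tool_pos': array([ 0.461, -0.112,  0.135]), 'tool_rot': array([1.73388e+02, 8.00000e-02, 6.83260e+01]), 'force': array([ 0.119, -0.63 ,  1.122]), 'qpos': array([ 15.869,  -4.049,  -6.346, 118.789,   1.193,  58.794, -12.717])}
```

View pics/w4.png

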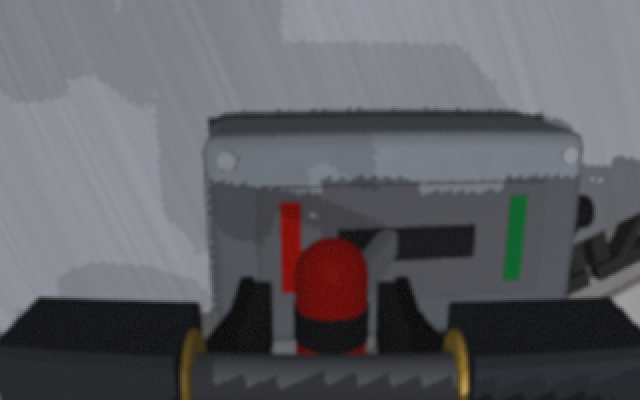

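Call:
send_rows([
  [30,0,-2,-1,0,0,0],
  [30,0,-2,-1,0,0,0],
  [30,0,-2,0,0,0,0],
  [30,0,0,0,0,0,0],
])

```text
time_s: 7.8
tool_pos: [0.4561, -0.1096, 0.1376]
tool_rot: [173.1, 0.1, 68.4]
force: [4.6, -2.1, -1.8]
grip_width: 0.0302
```

Call:
send_rows([
  [30,0,-2,0.6,0,0,0],
  [30,0,-2,0.6,0,0,0],
  [30,0,0,0,0,0,0],
])

```text
time_s: 8.1
tool_pos: [0.4538, -0.1086, 0.1369]
tool_rot: [173.0, 0.1, 68.4]
force: [5.1, -2.3, 1.3]
grip_width: 0.0334
```

I'm feeling about 5.6 N, but the 3 N grip lets the finger yield (opening 33 mm). I'll back off slightly and stiffen the fingers.

Call:
send_rows([
  [30,0,3,0,0,0,0],
  [30,0,0,0,0,0,0],
  [30,0,0,0,0,0,0],
], grip_force=30)

```text
time_s: 8.4
tool_pos: [0.4556, -0.1091, 0.1364]
tool_rot: [173.2, 0.1, 68.4]
force: [4.5, -2.6, 4.6]
grip_width: 0.0302
```

Call:
send_rows([
  [30,0,-1,0,0,0,0],
  [30,0,-1,0,0,0,0],
  [30,0,0,0,0,0,0],
])

```text
time_s: 8.7
tool_pos: [0.4544, -0.1086, 0.136]
tool_rot: [173.1, 0.1, 68.4]
force: [7.5, -3.2, 0.5]
grip_width: 0.0302
```

Call:
send_rows([
  [30,0,-1,0.3,0,0,0],
  [30,0,0,0,0,0,0],
])

```text
time_s: 8.9
tool_pos: [0.4536, -0.1083, 0.1356]
tool_rot: [173.1, 0.1, 68.4]
force: [8.3, -3.7, 0.0]
grip_width: 0.0301
```

```bash
cat >> h.py <<'E'
def st():
    o=env.get_obs();f=np.array(o["force"]);d=np.array([.930,-.366]);p=np.array(o["tool_pos"])
    print("t",o["time_s"],"F along x",(f[:2]@d).round(2),"Fz",f[2].round(2),"x local mm",((p[:2]-[.495,-.1255])@d*1000).round(2),"z",p[2].round(4),"w",o["grip_width"],"tilt",o["tool_rot"][0],"q2",o["qpos"][1])
E
python3 -c "from h import *;st()"
```

```text
t 8.9 F along x 9.1 Fz 0.04 x local mm -44.79 z 0.1356 w 0.030056882643942264 tilt 173.0584550868498 q2 -5.309630014809842
```

Call:
send_rows([
  [30,0,-1,0.4,0,0,0],
  [30,0,0,0,0,0,0],
])

```text
time_s: 9.1
tool_pos: [0.4528, -0.108, 0.1353]
tool_rot: [173.0, 0.1, 68.4]
force: [7.2, -3.4, 0.8]
grip_width: 0.0302
```

Call:
send_rows([
  [30,0,-1,0.4,0,0,0],
  [30,0,0,0,0,0,0],
])

```text
time_s: 9.3
tool_pos: [0.452, -0.1076, 0.1348]
tool_rot: [173.0, 0.1, 68.4]
force: [7.7, -2.9, 1.9]
grip_width: 0.0302
```

Plateau near 8 N, which is the catch. Continuing in 1 mm steps until the force rises.

Call:
send_rows([
  [30,0,-1,0.4,0,0,0],
  [30,0,0,0,0,0,0],
])

```text
time_s: 9.5
tool_pos: [0.4512, -0.1073, 0.1345]
tool_rot: [173.0, 0.1, 68.4]
force: [7.2, -3.1, 2.3]
grip_width: 0.0299
```

Call:
send_rows([
  [30,0,-1,0.5,0,0,0],
  [30,0,0,0,0,0,0],
])

```text
time_s: 9.7
tool_pos: [0.4503, -0.107, 0.134]
tool_rot: [173.0, 0.1, 68.4]
force: [7.2, -3.5, 3.0]
grip_width: 0.0301
```

Call:
send_rows([
  [30,0,-1,0.2,0,0,0],
  [30,0,0,0,0,0,0],
])

```text
time_s: 9.9
tool_pos: [0.4494, -0.1066, 0.1336]
tool_rot: [173.0, 0.1, 68.4]
force: [6.9, -3.5, 1.8]
grip_width: 0.0303
```

Call:
send_rows([
  [30,0,-1,0.2,0,0,0],
  [30,0,0,0,0,0,0],
])

```text
time_s: 10.1
tool_pos: [0.4485, -0.1063, 0.1331]
tool_rot: [173.0, 0.1, 68.4]
force: [8.4, -3.4, 1.2]
grip_width: 0.0302
```

Call:
send_rows([
  [30,0,-1,0.3,0,0,0],
  [30,0,0,0,0,0,0],
])

```text
time_s: 10.3
tool_pos: [0.4476, -0.1059, 0.1326]
tool_rot: [173.0, 0.1, 68.4]
force: [7.8, -3.5, 0.3]
grip_width: 0.0301
```

Call:
send_rows([
  [30,0,-0.5,0.3,0,0,0],
  [30,0,0,0,0,0,0],
])

```text
time_s: 10.5
tool_pos: [0.4473, -0.1058, 0.1324]
tool_rot: [173.0, 0.1, 68.4]
force: [7.3, -3.1, 0.9]
grip_width: 0.03
```

Call:
send_rows([
  [30,0,-1,0.3,0,0,0],
  [30,0,0,0,0,0,0],
])

```text
time_s: 10.7
tool_pos: [0.4464, -0.1054, 0.132]
tool_rot: [173.0, 0.1, 68.4]
force: [8.5, -3.8, 0.3]
grip_width: 0.0299
```

Call:
send_rows([
  [30,0,-0.5,0.2,0,0,0],
  [30,0,0,0,0,0,0],
])

```text
time_s: 10.9
tool_pos: [0.446, -0.1053, 0.1317]
tool_rot: [173.0, 0.1, 68.4]
force: [8.0, -2.9, 1.0]
grip_width: 0.0302
```

```bash
cd .;python3 -c "from h import *;st()"
```

```text
t 10.9 F along x 8.47 Fz 1.01 x local mm -52.92 z 0.1317 w 0.030182549982742862 tilt 173.00239215072446 q2 -6.156334514643748
```

Call:
send_rows([
  [30,0,-1,0.4,0,0,0],
  [30,0,0,0,0,0,0],
])

```text
time_s: 11.1
tool_pos: [0.4451, -0.1049, 0.1312]
tool_rot: [173.0, 0.1, 68.4]
force: [7.8, -3.8, 1.0]
grip_width: 0.03
```

Call:
send_rows([
  [30,0,-0.7,0.3,0,0,0],
  [30,0,0,0,0,0,0],
])

```text
time_s: 11.3
tool_pos: [0.4446, -0.1047, 0.1308]
tool_rot: [173.0, 0.1, 68.4]
force: [8.5, -3.0, 2.2]
grip_width: 0.0299
```

Call:
send_rows([
  [30,0,-0.7,0.2,0,0,0],
  [30,0,0,0,0,0,0],
])

```text
time_s: 11.5
tool_pos: [0.444, -0.1045, 0.1305]
tool_rot: [173.0, 0.1, 68.4]
force: [8.7, -3.4, 0.3]
grip_width: 0.0299
```

Call:
send_rows([
  [30,0,-0.7,0.2,0,0,0],
  [30,0,0,0,0,0,0],
])

```text
time_s: 11.7
tool_pos: [0.4435, -0.1043, 0.1302]
tool_rot: [173.0, 0.1, 68.4]
force: [10.4, -3.7, 0.2]
grip_width: 0.0301
```

The force is rising faster now (11 N). I'll take smaller steps.

Call:
send_rows([
  [30,0,-0.6,0.2,0,0,0],
  [30,0,0,0,0,0,0],
])

```text
time_s: 11.9
tool_pos: [0.4433, -0.1042, 0.1301]
tool_rot: [172.9, 0.1, 68.4]
force: [9.9, -3.9, -0.8]
grip_width: 0.03
```

Call:
send_rows([
  [30,0,-0.4,0.1,0,0,0],
  [30,0,0,0,0,0,0],
])

```text
time_s: 12.1
tool_pos: [0.4432, -0.1042, 0.1301]
tool_rot: [172.9, 0.1, 68.4]
force: [10.1, -4.5, -1.1]
grip_width: 0.0301
```

```bash
cd .;python3 -c "
from h import *;st();print(np.round(env.get_obs()['qpos'],2),np.round(env.get_obs()['force'],2),np.round(env.get_obs()['effort'],1))"
```

```text
t 12.1 F along x 11.06 Fz -1.12 x local mm -55.93 z 0.1301 w 0.030137418664843613 tilt 172.88957003275382 q2 -6.529894224466686
[ 15.39  -6.53  -6.45 121.69   1.05  57.88 -13.16] [10.12 -4.49 -1.12] [ -0.8 -22.2  -0.7 -23.4  -0.8   3.5  -0. ]
```

Call:
send_rows([
  [30,0,-0.6,0.2,0,0,0],
  [30,0,0,0,0,0,0],
])

```text
time_s: 12.3
tool_pos: [0.443, -0.1041, 0.1299]
tool_rot: [172.8, 0.1, 68.4]
force: [11.8, -4.7, -0.6]
grip_width: 0.0301
```

Call:
send_rows([
  [30,0,-0.6,0.2,0,0,0],
  [30,0,0,0,0,0,0],
  [30,0,0,0,0,0,0],
])

```text
time_s: 12.6
tool_pos: [0.4429, -0.104, 0.1298]
tool_rot: [172.8, 0.1, 68.4]
force: [13.3, -5.9, -2.0]
grip_width: 0.0301
```

Call:
send_rows([
  [30,0,-0.4,0.1,0,0,0],
  [30,0,0,0,0,0,0],
  [30,0,0,0,0,0,0],
])

```text
time_s: 12.9
tool_pos: [0.4427, -0.104, 0.1297]
tool_rot: [172.8, 0.1, 68.4]
force: [13.4, -5.8, -2.8]
grip_width: 0.0299
```

Call:
send_rows([
  [30,0,0,0.7,0,0,0],
  [30,0,0,0,0,0,0],
  [30,0,0,0,0,0,0],
])

```text
time_s: 13.2
tool_pos: [0.4428, -0.104, 0.1296]
tool_rot: [172.8, 0.1, 68.4]
force: [11.0, -4.2, 2.2]
grip_width: 0.0301
```

Call:
send_rows([
  [30,0,-0.5,0.3,0,0,0],
  [30,0,0,0,0,0,0],
  [30,0,0,0,0,0,0],
])

```text
time_s: 13.5
tool_pos: [0.4426, -0.1039, 0.1295]
tool_rot: [172.7, 0.1, 68.4]
force: [11.3, -5.6, 3.2]
grip_width: 0.0305
```

Call:
send_rows([
  [30,0,-0.3,0.3,0,0,0],
  [30,0,0,0,0,0,0],
  [30,0,0,0,0,0,0],
])

```text
time_s: 13.8
tool_pos: [0.4425, -0.1039, 0.1294]
tool_rot: [172.7, 0.1, 68.4]
force: [10.0, -4.9, 3.1]
grip_width: 0.03
```

Call:
send_rows([
  [30,0,-0.6,0,0,0,0],
  [30,0,0,0,0,0,0],
  [30,0,0,0,0,0,0],
])

```text
time_s: 14.1
tool_pos: [0.4423, -0.1038, 0.1293]
tool_rot: [172.7, 0.1, 68.4]
force: [12.3, -5.6, 2.5]
grip_width: 0.03
```

Call:
send_rows([
  [30,0,-0.4,0,0,0,0],
  [30,0,0,0,0,0,0],
  [30,0,0,0,0,0,0],
])

```text
time_s: 14.4
tool_pos: [0.4422, -0.1037, 0.1292]
tool_rot: [172.6, 0.0, 68.4]
force: [12.0, -6.0, 1.3]
grip_width: 0.0301
```

Call:
send_rows([
  [30,0,-0.6,0.2,0,0,0],
  [30,0,0,0,0,0,0],
  [30,0,0,0,0,0,0],
])

```text
time_s: 14.7
tool_pos: [0.442, -0.1036, 0.1291]
tool_rot: [172.6, 0.0, 68.4]
force: [13.8, -6.4, 1.1]
grip_width: 0.0302
```

Call:
send_rows([
  [30,0,-0.4,0.1,0,0,0],
  [30,0,0,0,0,0,0],
  [30,0,0,0,0,0,0],
])

```text
time_s: 15.0
tool_pos: [0.4419, -0.1036, 0.129]
tool_rot: [172.6, 0.0, 68.4]
force: [13.9, -6.2, 0.8]
grip_width: 0.0301
```

About 15 N total (13 N tangential at the bar) against a firm stop: the reset point is reached. Now I'll plan the throw back to on.

```bash
cd .;cat >> h.py <<'E'
D=np.array([.930,-.366,0]);PIV=np.array([.495,-.1255,.066])
def way(th,tilt,dx=5,dz=-6):
    p=PIV+D*(.085*np.sin(th)+dx/1000)+np.array([0,0,.085*np.cos(th)+dz/1000])
    return p,R.from_euler("xyz",[180,0,68.5],degrees=True)*R.from_rotvec([tilt,0,0])
def chain(ths,tilts,op=30,**k):
    P,Q=pose()
    for th,ti in zip(ths,tilts):
        p,r=way(th,ti,**k);a,P,_=rows(P,Q,p,r,1,op);Q=Q*R.from_rotvec(a[0][4:]);print(a[0])
E
python3 - <<'E'
from h import *
th=np.linspace(-.6,-.08,10);chain(th,np.interp(th,[-.6,.75],[-.12,.3]))
E
```

```text
[30, -0.9, 14.5, 0.8, 0.01, 0.001, -0.002]
[30, -0.0, 4.4, -2.2, 0.018, -0.0, 0.0]
[30, -0.0, 4.5, -1.9, 0.018, -0.0, 0.0]
[30, -0.0, 4.6, -1.8, 0.018, -0.0, 0.0]
[30, -0.0, 4.7, -1.6, 0.018, -0.0, 0.0]
[30, -0.0, 4.7, -1.4, 0.018, -0.0, 0.0]
[30, -0.0, 4.7, -1.3, 0.018, -0.0, 0.0]
[30, 0.0, 4.8, -1.0, 0.018, -0.0, 0.0]
[30, 0.0, 4.8, -0.8, 0.018, -0.0, 0.0]
[30, 0.0, 4.9, -0.7, 0.018, -0.0, 0.0]
```

Call:
send_rows([
  [30,0,5,0,0,0,0],
  [30,0,5,0,0,0,0],
  [30,0,4.5,0,0,0,0],
  [30,0,4.4,-2.2,0.018,0,0],
  [30,0,4.5,-1.9,0.018,0,0],
  [30,0,4.6,-1.8,0.018,0,0],
  [30,0,4.7,-1.6,0.018,0,0],
  [30,0,4.7,-1.4,0.018,0,0],
  [30,0,4.7,-1.3,0.018,0,0],
  [30,0,4.8,-1,0.018,0,0],
  [30,0,0,0,0,0,0],
])

```text
time_s: 16.1
tool_pos: [0.4801, -0.1191, 0.1409]
tool_rot: [-179.5, 0.1, 68.4]
force: [0.4, 0.5, -0.6]
grip_width: 0.0299
```

```bash
cd .;python3 - <<'E'
from h import *
st()
th=np.linspace(-.2,.2,9);chain(th,np.interp(th,[-.6,.75],[-.12,.3]))
cv2.imwrite("pics/w5.png",env.read_camera("wrist")[100:300,160:480,::-1].repeat(2,0).repeat(2,1))
E
```

```text
t 16.1 F along x 0.21 Fz -0.57 x local mm -16.14 z 0.1409 w 0.029853958552335174 tilt -179.4516730404427 q2 3.6073174197187505
[30, -0.5, 4.2, -2.4, -0.005, 0.002, -0.002]
[30, 0.0, 4.2, -0.8, 0.015, 0.0, -0.0]
[30, 0.0, 4.2, -0.6, 0.016, 0.0, -0.0]
[30, 0.0, 4.3, -0.5, 0.016, 0.0, -0.0]
[30, 0.0, 4.2, -0.3, 0.015, 0.0, -0.0]
[30, 0.0, 4.2, -0.2, 0.016, 0.0, -0.0]
[30, 0.1, 4.3, 0.0, 0.015, 0.0, -0.0]
[30, -0.0, 4.2, 0.1, 0.016, 0.0, -0.0]
[30, -0.0, 4.3, 0.3, 0.015, 0.0, -0.0]
```

View pics/w5.png

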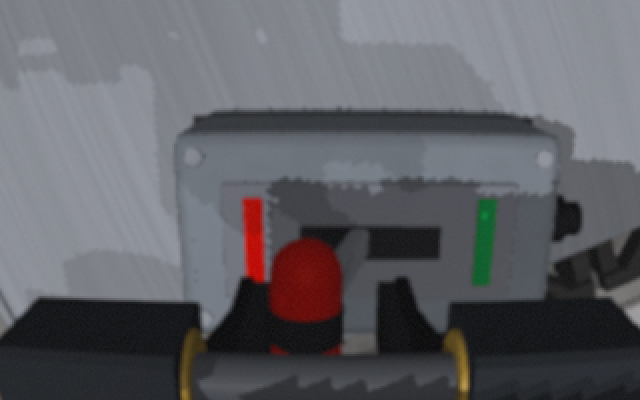

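The bar is on the -x finger and follows it. I go on in small batches, watching for a block near upright.

Call:
send_rows([
  [30,0,4.2,-2,0,0,0],
  [30,0,4.2,-0.8,0.015,0,0],
  [30,0,4.2,-0.6,0.016,0,0],
  [30,0,3,-0.4,0.012,0,0],
  [30,0,0,0,0,0,0],
])

```text
time_s: 16.65
tool_pos: [0.4943, -0.1247, 0.1443]
tool_rot: [-177.0, 0.1, 68.4]
force: [0.3, -1.0, 0.1]
grip_width: 0.0301
```

Call:
send_rows([
  [30,0,2,0,0.008,0,0],
  [30,0,2,0,0.008,0,0],
  [30,0,0,0,0,0,0],
])

```text
time_s: 16.95
tool_pos: [0.4973, -0.1259, 0.144]
tool_rot: [-176.0, 0.1, 68.4]
force: [-1.0, 0.3, 0.8]
grip_width: 0.0302
```

Call:
send_rows([
  [30,0,2,0,0.008,0,0],
  [30,0,1,0,0.008,0,0],
  [30,0,0,0,0,0,0],
])

```text
time_s: 17.25
tool_pos: [0.5001, -0.127, 0.1438]
tool_rot: [-175.1, 0.1, 68.4]
force: [-1.2, 0.2, 1.1]
grip_width: 0.03
```

Call:
send_rows([
  [30,0,2,0,0.008,0,0],
  [30,0,2,0,0.008,0,0],
  [30,0,0,0,0,0,0],
])

```text
time_s: 17.55
tool_pos: [0.504, -0.1286, 0.1434]
tool_rot: [-174.2, 0.1, 68.4]
force: [-0.9, -0.2, 1.0]
grip_width: 0.0298
```

Call:
send_rows([
  [30,0,2,0,0.008,0,0],
  [30,0,2,0,0.008,0,0],
  [30,0,0,0,0,0,0],
])

```text
time_s: 17.85
tool_pos: [0.5077, -0.13, 0.1429]
tool_rot: [-173.3, 0.1, 68.4]
force: [-0.3, -0.2, 0.9]
grip_width: 0.0301
```

```bash
cd .;python3 - <<'E'
from h import *
st()
th=np.linspace(.12,.68,12);chain(th,np.interp(th,[-.6,.75],[-.12,.3]),dz=-5)
E
```

```text
t 17.85 F along x -0.21 Fz 0.95 x local mm 13.45 z 0.1429 w 0.030070529926147546 tilt -173.28678929607085 q2 11.643984497335287
[30, -0.4, 1.4, -2.6, -0.013, 0.002, -0.002]
[30, -0.0, 4.3, 0.1, 0.016, -0.0, -0.0]
[30, -0.0, 4.3, 0.4, 0.016, -0.0, -0.0]
[30, -0.0, 4.3, 0.5, 0.015, -0.0, -0.0]
[30, -0.0, 4.3, 0.6, 0.016, -0.0, -0.0]
[30, -0.0, 4.3, 0.8, 0.016, -0.0, -0.0]
[30, -0.0, 4.2, 0.9, 0.016, -0.0, -0.0]
[30, -0.0, 4.2, 1.1, 0.016, -0.0, -0.0]
[30, 0.0, 4.1, 1.2, 0.016, -0.0, -0.0]
[30, 0.0, 4.1, 1.4, 0.015, -0.0, -0.0]
[30, 0.0, 4.1, 1.5, 0.016, -0.0, -0.0]
[30, 0.0, 4.0, 1.6, 0.016, -0.0, -0.0]
```

We're past upright with no block, so it has reset.

Call:
send_rows([
  [30,0,2,-2.4,0,0,0],
  [30,0,4.3,0.1,0.016,0,0],
  [30,0,4.3,0.4,0.016,0,0],
  [30,0,4.3,0.5,0.015,0,0],
  [30,0,0,0,0,0,0],
])

```text
time_s: 18.35
tool_pos: [0.5221, -0.1359, 0.142]
tool_rot: [-170.6, 0.1, 68.4]
force: [-0.6, 0.3, 0.4]
grip_width: 0.0303
```

Call:
send_rows([
  [30,0,4.3,0.6,0.016,0,0],
  [30,0,4.3,0.8,0.016,0,0],
  [30,0,4.2,0.9,0.016,0,0],
  [30,0,0,0,0,0,0],
])

```text
time_s: 18.75
tool_pos: [0.5332, -0.1403, 0.1372]
tool_rot: [-167.8, 0.1, 68.4]
force: [-0.1, -0.2, 0.5]
grip_width: 0.0299
```

Call:
send_rows([
  [30,0,4.2,1.1,0.016,0,0],
  [30,0,4.1,1.2,0.016,0,0],
  [30,0,4.1,1.4,0.016,0,0],
  [30,0,0,0,0,0,0],
])

```text
time_s: 19.15
tool_pos: [0.5435, -0.1444, 0.1306]
tool_rot: [-165.1, 0.1, 68.4]
force: [0.5, 0.6, 0.3]
grip_width: 0.0304
```

```bash
cd .;python3 - <<'E'
from h import *
st()
th=np.linspace(.6,.76,5);chain(th,np.interp(th,[-.6,.75],[-.12,.3]),dz=-5)
cv2.imwrite("pics/w6.png",env.read_camera("wrist")[100:300,160:480,::-1].repeat(2,0).repeat(2,1))
E
```

```text
t 19.15 F along x 0.22 Fz 0.27 x local mm 51.99 z 0.1306 w 0.03042087053629724 tilt -165.05175088404792 q2 22.914364745445184
[30, -0.2, 0.8, -0.7, -0.008, 0.002, -0.003]
[30, -0.0, 3.2, 1.2, 0.013, -0.0, 0.0]
[30, -0.0, 3.1, 1.3, 0.012, -0.0, 0.0]
[30, -0.0, 3.1, 1.4, 0.013, -0.0, 0.0]
[30, -0.0, 3.0, 1.5, 0.009, -0.0, 0.0]
```

View pics/w6.png

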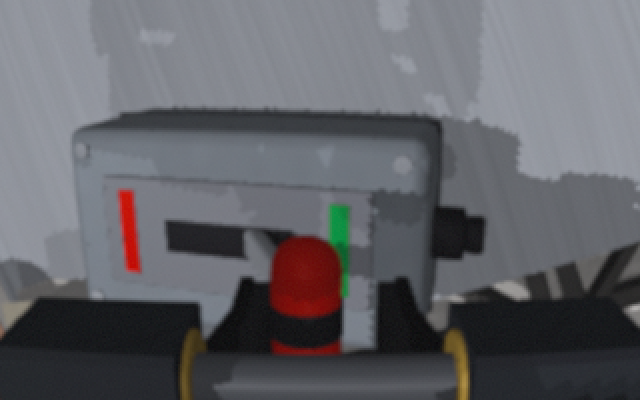

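The lever leans towards green and is still on the -x finger. Now the last bit, to the on stop.

Call:
send_rows([
  [30,0,3,0.6,0.012,0,0],
  [30,0,2.5,1.1,0.012,0,0],
  [30,0,0,0,0,0,0],
])

```text
time_s: 19.5
tool_pos: [0.5476, -0.1459, 0.1281]
tool_rot: [-163.7, 0.1, 68.4]
force: [-1.1, -0.3, 0.8]
grip_width: 0.0301
```

Call:
send_rows([
  [30,0,2,0.8,0.01,0,0],
  [30,0,1,0.5,0,0,0],
  [30,0,0,0,0,0,0],
])

```text
time_s: 19.8
tool_pos: [0.5498, -0.1468, 0.1262]
tool_rot: [-163.2, 0.1, 68.4]
force: [-0.6, 0.6, -1.2]
grip_width: 0.0299
```

Call:
send_rows([
  [30,0,1,0.5,0,0,0],
  [30,0,1,0.5,0,0,0],
  [30,0,0,0,0,0,0],
])

```text
time_s: 20.1
tool_pos: [0.5513, -0.1473, 0.1249]
tool_rot: [-163.2, 0.1, 68.4]
force: [-0.5, 0.3, 0.5]
grip_width: 0.0302
```

Call:
send_rows([
  [30,0,1,0.5,0,0,0],
  [30,0,1,0.4,0,0,0],
  [30,0,0,0,0,0,0],
])

```text
time_s: 20.4
tool_pos: [0.5528, -0.1479, 0.1233]
tool_rot: [-163.2, 0.1, 68.4]
force: [-0.9, -0.3, 0.3]
grip_width: 0.03
```

Call:
send_rows([
  [30,0,1,0.3,0,0,0],
  [30,0,0,0,0,0,0],
])

```text
time_s: 20.6
tool_pos: [0.5535, -0.1482, 0.1227]
tool_rot: [-163.1, 0.1, 68.4]
force: [-1.2, -0.1, 0.7]
grip_width: 0.0304
```

Call:
send_rows([
  [30,0,1,0.3,0,0,0],
  [30,0,0,0,0,0,0],
])

```text
time_s: 20.8
tool_pos: [0.5539, -0.1484, 0.1224]
tool_rot: [-163.1, 0.1, 68.4]
force: [-1.9, 0.1, 2.3]
grip_width: 0.0297
```

Call:
send_rows([
  [30,0,1,0.2,0,0,0],
  [30,0,0,0,0,0,0],
])

```text
time_s: 21.0
tool_pos: [0.5544, -0.1486, 0.1219]
tool_rot: [-163.0, 0.1, 68.4]
force: [-4.9, 1.4, 3.4]
grip_width: 0.0299
```

Call:
send_rows([
  [30,0,1,0.2,0,0,0],
  [30,0,0,0,0,0,0],
])

```text
time_s: 21.2
tool_pos: [0.5548, -0.1487, 0.1216]
tool_rot: [-163.0, 0.1, 68.4]
force: [-5.8, 2.0, 5.7]
grip_width: 0.0301
```

The on stop is felt at 8 N. Letting go: back off, open, retract.

Call:
send_rows([
  [30,0,-3,-0.5,0,0,0],
  [30,0,-3,-0.5,0,0,0],
  [36,0,-1,0,0,0,0],
  [44,0,0,0,0,0,0],
  [48,0,0,0,0,0,0],
  [48,0,0,0,0,0,0],
])

```text
time_s: 21.8
tool_pos: [0.5503, -0.147, 0.1242]
tool_rot: [-163.2, 0.1, 68.4]
force: [-0.2, 0.1, 0.1]
grip_width: 0.0462
```

Call:
send_rows([
  [48,0,0,-10,0,0,0],
  [48,0,0,-20,0,0,0],
  [48,0,0,-30,0,0,0],
  [48,0,0,-40,0,0,0],
  [48,0,0,-40,0,0,0],
  [48,0,0,0,0,0,0],
  [48,0,0,0,0,0,0],
])

```text
time_s: 22.5
tool_pos: [0.5888, -0.1618, 0.2597]
tool_rot: [-163.3, 0.1, 68.4]
force: [-0.1, -0.5, -1.0]
grip_width: 0.0478
```

```bash
cd .;python3 - <<'E'
from h import *
st()
a=env.read_camera("scene");b=env.read_camera("top")
cv2.imwrite("pics/end.png",np.hstack([cv2.resize(a[120:320,180:380],(400,400)),cv2.resize(b[100:300,230:430],(400,400))])[:,:,::-1])
E
```

```text
t 22.5 F along x 0.15 Fz -0.97 x local mm 100.55 z 0.2597 w 0.04781971636246694 tilt -163.32354623529338 q2 26.14463391722273
```

View pics/end.png

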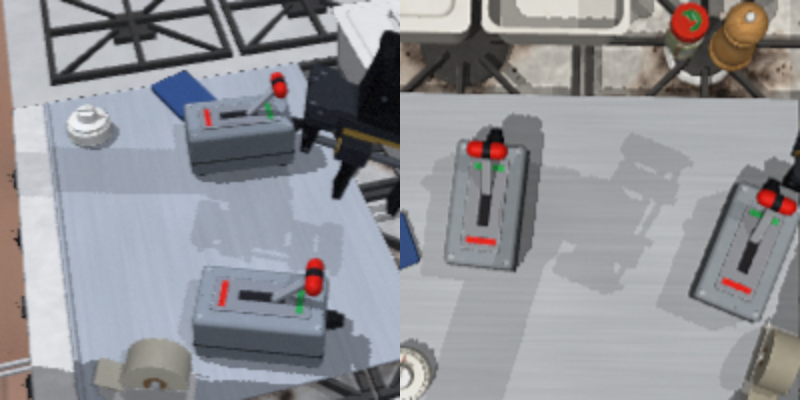

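Both levers now lean to green alike, the loose items are where they were, and the gripper is clear.

```bash
cd .;python3 -c "
from cell import env
print(env.sign_off())"
```

```text
the job is handed in; nothing more can be done
None
```

The tripped switch is reset and its lever is back on the green on side. I handed the job in at about 22.6 s; the sign-off reports no verdict.

- **Off side:** I pushed the lever with one finger and never squeezed it. The catch showed as a steady 8 N or so. After that came the solid stop, which I held to about 15 N. The highest reading was about 15.2 N; forces were read at the end of each short move, not continuously.
- **Back to on:** The lever passed upright with no block, so the reset took. I pressed it against the on stop to about 8 N, then backed off, opened the fingers and lifted clear.
- **Last checks:** In the final pictures both levers lean alike to the green. The neighbouring switch, tape, scourer, timer, mill and jar look unmoved. I judged that by eye and did not measure it.
- **Went wrong on the way:** Tilting the tool ran joint 2 to the edge of its range (−17.23°, limit −17.29°), so I went on with the tool nearly upright. A 3 N grip setting also let the finger yield in the catch, so I backed off and stiffened it to 30 N.

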